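Lid the next tin, then unlatch the press arm and hold it up

TASK

Set the loose black lid squarely on the open tin so that it sits fully down and level, and let go of it. Then pull the red latch tab of the hand press sideways, out against its spring, lift the arm's socket off the ball until it is about 9 cm up, so that a workmate can change the tin underneath, and finish while still holding the arm up. Leave the tin under the press and the other things on the table where they are.

Things in the scene. Friction and masses are not known exactly. Their poses are not given: they have to be found in the camera images.
- tin: the open tin, loose on the table: black, 54 mm outer diameter, 50 mm high, wall 2 mm, bare metal inside, white marks on its side; it is the only tin without a lid. Origin: centre of its underside; z up. 300 g
- tin_rim (a point): centre of the open tin's mouth, at the height of its rim, 50 mm above the tin's underside
- lid: the loose lid, right way up on the table: black with a thin brass ring on top, 62 mm outer diameter, 15 mm high in all; its 12 mm skirt under the 3 mm top plate slips outside the tin's wall with 2 mm clearance all round. Origin: centre of the skirt's lower edge, z up; seated, it is 38 mm above the tin's underside. Grip it across its outside. 50 g
- press: hand press, fixed on the table: green base plate 370 x 120 mm, 12 mm thick, a steel ball stud near one end, hinge cheeks (116 mm high) at the other. Origin: on the table right below the ball; x runs along the plate from ball to hinge, y across, z up. The hinge axis is parallel to y at x = 250, z = 100 mm. Plate from x = -60 to +310 mm. The latch is on the -y side
- ball (a point): centre of the fixed steel ball (32 mm diameter), 88 mm above the table
- tongue: the press's grey hinged arm, its top 120 mm above the table when down, with a 62 x 62 mm socket housing that drops over the ball. Origin: socket centre, at the ball's centre when down, axes then as the press's. It can rise by 0.75 rad; 0.5 to 1 kg, falls back when let go. With the latch in, its bolt catches under the ball's collar and the arm cannot be lifted
- latch (a joint): how far the spring latch is pulled out, in m: 0 in (locked) to 0.018 (stop). It slides along the press's -y, away from the socket housing; the bolt is clear of the ball's collar from 0.0105 on. The spring pulls back with 3 N at 0 and 7.5 N at 0.018, and springs in when let go
- latch_grip (a point): grip point in the red upright latch tab, 95 mm above the table when the arm is down and 76 mm to the press's -y side of the ball. Tab: 12 mm thick along the press's y (grip across this, pull along it), 28 mm wide, reaching 25 mm above and 39 mm below this point; 39 mm free between tab and housing. Lifted while held pulled out, it carries the arm and turns with it between the fingers
- pot: white plastic pot, 72 mm diameter, 70 mm high, a bystander. Origin: centre of its underside
- pressed_tin: closed black tin, 62 mm over its lid, 53 mm high, standing on the press's plate under the press pad; not to be moved. Origin: centre of its underside
- full_tin_a: closed black tin like the one under the press, on the table; a bystander. Origin: centre of its underside
- full_tin_b: another closed black tin, as above; a bystander
- tape: brown roll of tape, 90 mm diameter, 24 mm high, a bystander. Origin: centre of its underside
- driver: screwdriver lying on the table, a bystander
Not all that is in view belongs to the job. There is more than one size of the lid; the one meant has the size given above.

How it is judged:
By the outcome, as a careful person would: the job done as asked, in the order asked, and still so for the second after the job is handed in, while the arm keeps its last pose, push and grip.
It also fails if it takes over 54 s, if anything falls off the work surface, if the arm or the gripper's body presses on something with over 40 N, if the wrist force passes 120 N, or if a joint passes its speed limit or range.

ROBOT

A 6-joint arm with a two-finger parallel gripper is mounted at the origin on the work surface. World frame = base frame: x ahead of the robot, y to its left, z up, the work surface at z = 0. Lengths are in mm, angles in rad, forces in N, time in s.
With the tool pointing down it reaches from about 350 to 875 mm from the base axis. Payload 15.5 kg.
Tool frame: the origin (TCP) lies on the mounting face of the last link; the fingertips stand 173 mm ahead of it and the grasp point (between the pads) lies 155 mm ahead of it; z points along the fingers, y is the direction in which the jaws open and shut (so a half turn about z gives the same grasp; the last joint's range is limited). The gripper opens to 85 mm and grips with 20 to 120 N. Pads are 22 mm wide; open, the fingers measure 114 mm over their backs; the gripper's body (76 mm by 85 mm) begins 54 mm behind the grasp point. The pads swing forward as they close: fully open they stand 13 mm farther back than shut.
Start: joints at [1.183, 0.494, 1.345, -0, 1.302, -0.096], TCP at [180.392, 598.404, 404.677] pointing down, gripper open.
Joint ranges: [-2.91, 2.91], [-0.82, 2.16], [0.22, 2.67], [-1.22, 4.37], [0.12, 2.79], [-3.08, 3.08]. Speed limits (rad/s): [1.89, 1.89, 2.57, 3.01, 3.01, 3.01].

INTERFACE

Orientations are given as a rotation vector (axis times angle).
In Python, from workcell import bot, read_camera, calibration gives the robot as it stands.
- The arm moves only by the tool jog_arm, never from a script. Its arguments are lists of equal length, an entry for each row: "gripper": the opening, from 0 (shut) to 1 (fully open); "xyz": the shift along the tool's x, y, z scaled (see below), a list of three; "rot": the turn, a rotation vector about the tool's x, y, z scaled (see below), a list of three. A call has 1 to 20 rows; each row is the pose to reach, as a shift and turn from the pose commanded when the call began, along the tool's axes at that moment, turning the shorter way round; what a row does not reach only later rows make up. The controller multiplies each number of a shift by 0.5 m and each number of a turn by 360 degrees. A row lasts 1/12 s, in which the tool goes at most 41.7 mm and 7.16 degrees, less where a joint would pass 70% of its speed; a pose out of reach is approached as far as the arm can. A call with a number of a shift or a turn outside -1 to 1 is refused whole. A call with a gripper value outside its range is refused whole. The fingers move at their own pace and stop on an object; "force" is the grip in N (left out, the last holds). Time passes only in rows, so rows that repeat a pose let the fingers close. It gives the time, the measured TCP pose, the force and the opening at its end, in the units of the state.
- bot.observe(): the state, without advancing time (a new reading comes with each control period).
- read_camera(name): name is "scene" or "top"; returns the picture (384x512x3 uint8, red, green, blue); there is no depth.
- calibration(name): a dict with "mtx" (3x3 intrinsics, pixels), "distortion" ([k1, k2, p1, p2, k3] as OpenCV has them; the pictures are not rectified), "R" (3x3) and "t" (3): a world point X has camera coordinates R X + t. Camera axes: x right, y down, z forward; pixel columns grow to the right and rows downward; lengths in mm; the calibration is good to about 2 mm. A picture is of the moment at which its call begins. calibration takes no time and is no camera call.
- bot.finish_job(): hands the job in, once; it reports no verdict.
The state is a dict: "time": time; "joint_positions": joint angles; "joint_velocities": joint speeds; "tau": joint torques, N m; "ee_pos": TCP position; "ee_rot": TCP orientation; "wrist_force": force on the tool from outside, world axes, zero at the start; "wrist_torque": the same for the moment, N m; "opening": finger opening in mm.
Only numpy, scipy, OpenCV 4.12 (cv2) and the standard library are available. Lean on these libraries where they do the work, as an engineer would, in place of code of your own. Each camera call takes 0.05 s, during which the arm holds its last target. There are 200 camera calls.

## Working session

There is one attempt and no reset: what is moved stays moved. The work goes in short steps, Python scripts to look and compute and a tool call to move; the robot and the scene stay as the last step left them, time stands still between calls to the robot, and variables do not carry over. Pictures are saved under pics/ and viewed, about 8 in all and at most 12, crops included, and the job is handed in when it is done.

Besides the shell and the picture viewer there is one more tool, called in YAML: its name, and indented under it one key for each argument. jog_arm: Moves the arm, as the interface text tells. Shifts and turns lie within -1 to 1; 1 stands for 0.5 m of shift or 360 degrees of turn. Its arguments: {"type":"object","properties":{"gripper":{"type":"array","items":{"type":"number"}},"xyz":{"type":"array","items":{"type":"array","items":{"type":"number"}}},"rot":{"type":"array","items":{"type":"array","items":{"type":"number"}}},"force":{"type":"number"}},"required":["gripper","xyz","rot"]}

```bash
mkdir -p pics && ls && python3 - <<'E'
from workcell import bot, read_camera, calibration
import cv2,numpy as np
for n in("scene","top"):
    im=read_camera(n); cv2.imwrite(f"pics/{n}0.png",cv2.resize(im[:,:,::-1],(800,600),interpolation=cv2.INTER_CUBIC)); np.save(f"pics/{n}0.npy",im)
    c=calibration(n); print(n,{k:np.round(v,4).tolist() for k,v in c.items()}); print(-np.array(c['R']).T@c['t'])
print(bot.observe())
E
```

```text
pics
scene {'mtx': [[354.4133, 0.0, 255.9288], [0.0, 354.4133, 191.1031], [0.0, 0.0, 1.0]], 'distortion': [-0.083, 0.0, 0.0, 0.0, 0.0], 'R': [[0.766, 0.6429, 0.0047], [0.3375, -0.3958, -0.8541], [-0.5472, 0.6558, -0.5201]], 't': [-420.2359, -91.852, 1330.3623]}
[1080.86555401 -638.59958515  615.48284064]
top {'mtx': [[485.7225, 0.0, 250.0195], [0.0, 485.7225, 184.7248], [0.0, 0.0, 1.0]], 'distortion': [0.056, 0.0, 0.0, 0.0, 0.0], 'R': [[-0.0112, -0.9998, 0.0169], [-0.9882, 0.0085, -0.1526], [0.1525, -0.0184, -0.9881]], 't': [19.139, 548.973, 1693.0538]}
[ 284.61876396   45.70055803 1756.43746587]
{'time': 0.1, 'joint_positions': array([ 1.18254357e+00,  4.94141745e-01,  1.34609344e+00,  1.62302382e-05,
        1.30250389e+00, -9.54655776e-02]), 'joint_velocities': array([-0.0015296 , -0.00250531, -0.00073698, -0.00060121, -0.0009746 ,
       -0.00151713]), 'tau': array([ 2.50986224e-03, -8.83584881e+01, -3.84559608e+01, -1.62476535e-04,
        5.39767236e-03,  7.12955625e-05]), 'ee_pos': array([180.30885399, 598.27845633, 404.13867416]), 'ee_rot': array([-4.58232417e-01, -3.10770073e+00,  1.74233806e-03]), 'wrist_force': array([0.42333422, 0.54285736, 0.40309095]), 'wrist_torque': array([-0.03726269,  0.04897805, -0.02669473]), 'opening': 85.94444324453343}
```

View pics/top0.png

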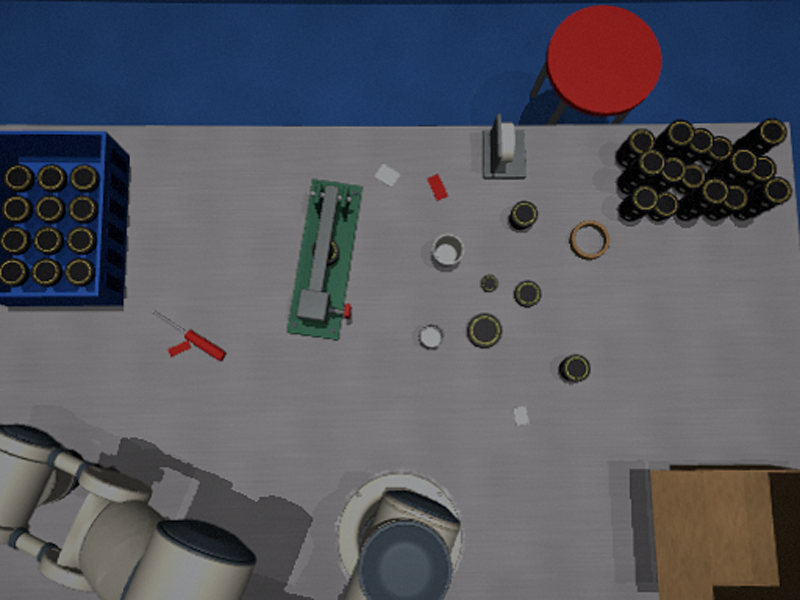

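View pics/scene0.png

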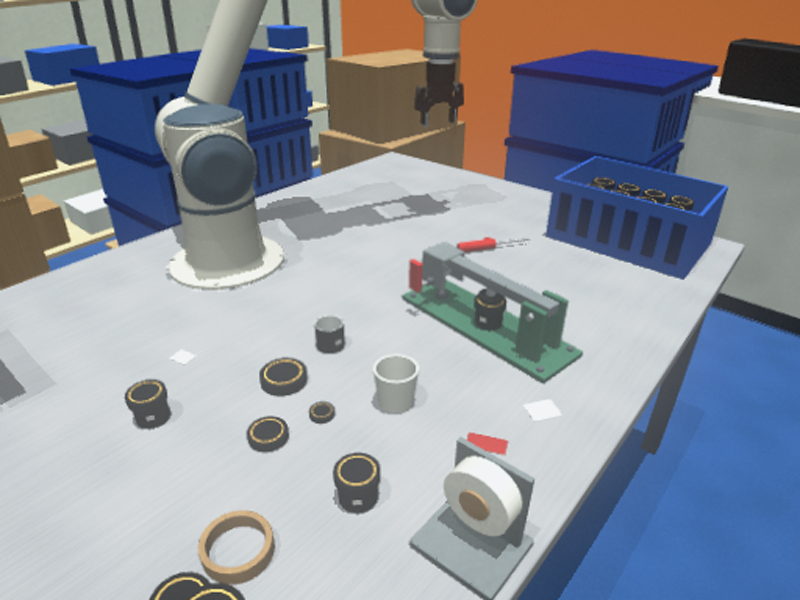

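The top view shows the open tin at (430,337) in the 800 px view. There are three flat lids: (485,331) large, (527,293) medium and (489,283) small. Closed tins stand at (523,215) and (575,368), and the press has its socket at (314,304) and red tab at (347,312). I'll check sizes in enlarged crops.

```bash
cat > h.py <<'E'
import cv2,numpy as np
from workcell import bot, read_camera, calibration
from scipy.spatial.transform import Rotation as Rn
def to_plane(n,uv,z):
    c=calibration(n);R=np.array(c['R']);t=np.array(c['t'])
    p=cv2.undistortPoints(np.array(uv,float).reshape(-1,1,2),np.array(c['mtx']),np.array(c['distortion'])).reshape(-1,2)
    d=np.c_[p,np.ones(len(p))]@R; o=-R.T@t
    return o+d*((z-o[2])/d[:,2])[:,None]
def proj(n,X):
    c=calibration(n)
    return cv2.projectPoints(np.array(X,float).reshape(-1,1,3),cv2.Rodrigues(np.array(c['R']))[0],np.array(c['t']),np.array(c['mtx']),np.array(c['distortion']))[0].reshape(-1,2)
def crop(im,x,y,w,h,s,f):
    a=cv2.resize(im[y:y+h,x:x+w,::-1],None,fx=s,fy=s,interpolation=cv2.INTER_CUBIC)
    a=cv2.convertScaleAbs(a,alpha=1.6,beta=10)
    for i in range(x-x%10+10,x+w,10): cv2.putText(a,str(i),((i-x)*s,8),0,.3,(255,255,0));cv2.line(a,((i-x)*s,10),((i-x)*s,16),(255,255,0))
    for i in range(y-y%10+10,y+h,10): cv2.putText(a,str(i),(0,(i-y)*s+4),0,.3,(255,255,0));cv2.line(a,(20,(i-y)*s),(26,(i-y)*s),(255,255,0))
    cv2.imwrite(f,a)
E
python3 - <<'E'
from h import *
t=np.load("pics/top0.npy");s=np.load("pics/scene0.npy")
crop(t,260,170,96,72,8,"pics/c1.png")
crop(t,180,110,60,112,5,"pics/c2a.png"); crop(s,250,140,80,70,7,"pics/c2b.png")
a=cv2.imread("pics/c2a.png")[:,:240+60];b=cv2.imread("pics/c2b.png")[:,:500]
H=np.zeros((560,800,3),np.uint8);H[:a.shape[0],:a.shape[1]]=a;H[:b.shape[0],300:300+b.shape[1]]=b;cv2.imwrite("pics/c2.png",H)
E
```

```text
(no output)
```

View pics/c1.png

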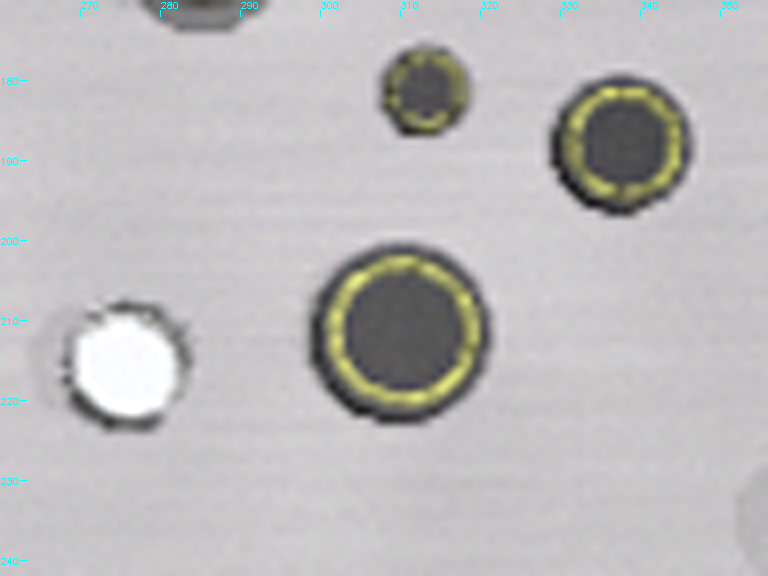

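View pics/c2.png

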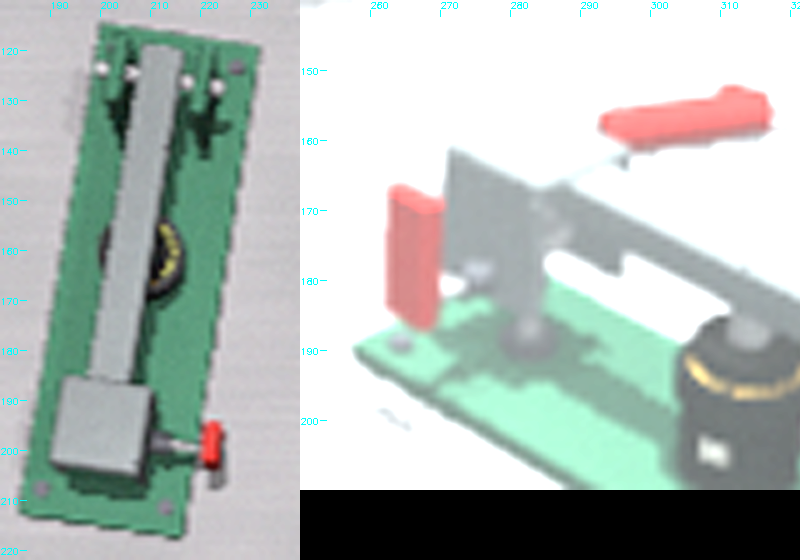

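```bash
cat > m.py <<'E'
from h import *
from scipy.optimize import least_squares
t=np.load("pics/top0.npy");s=np.load("pics/scene0.npy")
def blob(im,x0,x1,y0,y1,f,box=True):
    a=im[y0:y1,x0:x1].astype(int); m=f(a).astype(np.uint8)
    c=max(cv2.findContours(m,cv2.RETR_EXTERNAL,cv2.CHAIN_APPROX_NONE)[0],key=len)
    (cx,cy),ax,an=cv2.fitEllipse(c) if len(c)>5 else ((0,0),0,0)
    return (cx+x0,cy+y0),ax,len(c)
yel=lambda a:(a[...,0]-a[...,2]>25)&(a[...,0]-a[...,2]>0)
bri=lambda a:a.min(2)>135
dark=lambda a:a.max(2)<80
r=blob(t,327,349,177,199,yel);print("lid top",r,to_plane("top",[r[0]],15))
r=blob(t,327,349,177,199,dark);print("lid top dark",r)
r=blob(s,155,190,263,290,yel);print("lid scene",r,to_plane("scene",[r[0]],15))
print(t[216,264:290].max(1),t[204:228,275].max(1)); print(s[200:228,210].max(1)); print(s[207,198:224].max(1))
P=lambda p,o,k:[((p[0]+.5)/k-.5+o[0]),((p[1]+.5)/k-.5+o[1])]
to=(180,110);so=(250,140)
obs=[("top",(310,60,12),P((100,22),to,5)),("top",(310,-60,12),P((260,47),to,5)),("top",(-60,-60,12),P((183,538),to,5)),("top",(-60,60,12),P((20,513),to,5)),
("top",(31,31,120),P((63,375),to,5)),("top",(31,-31,120),P((154,383),to,5)),("top",(-31,-31,120),P((146,475),to,5)),("top",(-31,31,120),P((52,462),to,5)),
("top",(0,-76,120),P((211,440),to,5)),
("scene",(-60,-60,12),P((57,348),so,7)),("scene",(310,-60,12),(347.5,241)),("scene",(310,60,12),(371.8,224)),("scene",(-31,-31,120),P((150,148),so,7)),
("scene",(-14,-82,120),P((88,186),so,7)),("scene",(14,-82,120),P((112,186),so,7))]
def W(q,X): c,si=np.cos(q[2]),np.sin(q[2]); return np.array([q[0]+c*X[0]-si*X[1],q[1]+si*X[0]+c*X[1],X[2]])
for cams in(("top",),("top","scene")):
    O=[o for o in obs if o[0] in cams]
    f=lambda q:np.concatenate([proj(n,W(q,X))[0]-p for n,X,p in O])
    q=least_squares(f,[450,180,0],loss="soft_l1").x;print(cams,q);print(np.round(f(q).reshape(-1,2),1).tolist())
    print("grip",W(q,(0,-76,95)))
print("tool y",Rn.from_rotvec(bot.observe()["ee_rot"]).as_matrix())
E
python3 m.py
```

```text
lid top ((337.58891010284424, 187.3111057281494), (12.732583999633789, 13.323450088500977), 52) [[ 541.07170628 -304.59744734   15.        ]]
lid top dark ((337.1495714187622, 187.7156457901001), (16.459440231323242, 16.590913772583008), 47)
lid scene ((170.3429250717163, 275.22278881073), (14.578935623168945, 21.459819793701172), 53) [[ 540.65093418 -304.32879945   15.        ]]
[113 112 116 119  92 113 158 154 154 153 154 152 154 153 153 154 154 141
  97  96 123 120 119 120 119 120] [117 118 120  91  48 116 151 155 152 154 154 153 152 154 153 154 158 149
  68  75 113 120 120 120]
[217 213 192 164 164 163 162 164 165 162 163 155 122  85  86  86  85  85
  86  84  85  84  85  83  84  83 166 215]
[217 217 216 200 164 141 146 151 155 158 159 162 164 165 165 162 162 158
 155 152 168 173 197 217 217 217]
('top',) [ 5.05325501e+02  1.84808182e+02 -1.52285341e-01]
[[-0.0, -0.1], [0.0, -0.5], [0.4, -0.0], [-0.1, 0.2], [0.3, -0.4], [0.2, 0.6], [-1.1, 0.1], [-0.4, 0.1], [0.5, -0.0]]
grip [493.79649676 109.68773126  95.        ]
('top', 'scene') [ 5.05015100e+02  1.85546728e+02 -1.54008586e-01]
[[-0.1, -0.0], [-0.0, -0.4], [0.1, 0.1], [-0.4, 0.3], [0.1, -0.3], [-0.0, 0.7], [-1.3, 0.2], [-0.6, 0.2], [0.3, 0.1], [-1.4, -0.7], [0.4, 1.7], [1.2, 0.9], [-1.5, -1.1], [-1.1, 0.2], [1.7, 3.5]]
grip [493.35666188 110.44625633  95.        ]
tool y [[-9.57441883e-01  2.88625779e-01 -4.48488603e-04]
 [ 2.88626100e-01  9.57441309e-01 -1.05517334e-03]
 [ 1.24851290e-04 -1.13971266e-03 -9.99999343e-01]]
```

The medium lid, raw (337.6,187.3), fits: its outline is about 17 px, or roughly 62 mm, and both cameras agree within 0.5 mm. The large lid is about 79 mm and the small one about 38 mm. Next is a closer look at the tin's mouth and the lid, which also confirms the lid.

```bash
python3 - <<'E'
from h import *
t=np.load("pics/top0.npy");s=np.load("pics/scene0.npy")
crop(t,262,203,28,25,14,"pics/a.png");crop(s,194,195,32,36,12,"pics/b.png");crop(s,152,258,40,34,9,"pics/d.png");crop(t,325,174,26,26,9,"pics/e.png")
H=np.zeros((600,800,3),np.uint8)
def put(f,x,y):
    a=cv2.imread(f);a=a[:600-y,:800-x];H[y:y+a.shape[0],x:x+a.shape[1]]=cv2.convertScaleAbs(a,alpha=.7)
put("pics/a.png",0,0);put("pics/b.png",400,0);put("pics/d.png",0,352);put("pics/e.png",400,440)
cv2.imwrite("pics/c3.png",H)
E
```

```text
(no output)
```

View pics/c3.png

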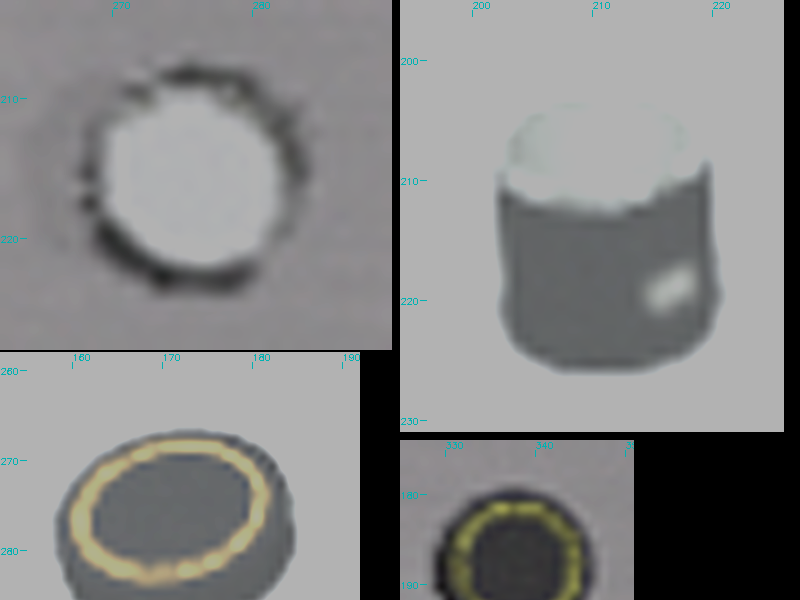

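```bash
cat > fit.py <<'E'
from h import *
from scipy.optimize import minimize
def fit(im,cam,x0,r,z0,z1,thr,draw=False):
    th=np.linspace(0,2*np.pi,48,endpoint=False);c=np.c_[np.cos(th),np.sin(th)]*r
    pts=lambda p:proj(cam,np.vstack([np.c_[c+p,np.full(48,z)] for z in(z0,z1)]))
    b=pts(np.array(x0));lo=np.floor(b.min(0)).astype(int)-5;hi=np.ceil(b.max(0)).astype(int)+6
    a=im[lo[1]:hi[1],lo[0]:hi[0]].astype(float).mean(2);bg=np.median(np.r_[a[0],a[-1],a[:,0],a[:,-1]])
    m=(np.abs(cv2.resize(a,None,fx=8,fy=8,interpolation=cv2.INTER_LINEAR)-bg)>thr).astype(np.uint8)
    cs=max(cv2.findContours(m,0,2)[0],key=cv2.contourArea);m[:]=0;cv2.drawContours(m,[cs],-1,1,-1)
    def cost(p):
        k=np.zeros_like(m);h=cv2.convexHull(((pts(p)-lo+.5)*8-.5).astype(np.float32))
        cv2.fillConvexPoly(k,np.round(h*16).astype(np.int32),1,shift=4);return (k^m).sum()/m.sum()
    q=minimize(cost,x0,method="Nelder-Mead",options=dict(initial_simplex=np.array(x0)+[[0,0],[6,0],[0,6]],xatol=.05,fatol=1e-5))
    return np.round(q.x,2),round(q.fun,3)
E
python3 - <<'E'
from fit import *
t=np.load("pics/top0.npy");s=np.load("pics/scene0.npy")
tin=to_plane("top",[[275.4,215]],50)[0,:2];print(tin)
for th in(20,28,36):
    print(th,"tin",fit(t,"top",tin,27,0,50,th),fit(s,"scene",tin,27,0,50,th),"lid",fit(t,"top",(541,-304.5),31,0,15,th),fit(s,"scene",(541,-304.5),31,0,15,th))
E
```

```text
[439.20427498 -74.3692687 ]
20 tin (array([433.41, -68.28]), np.float64(1.002)) (array([442.92, -78.04]), np.float64(0.068)) lid (array([ 540.86, -304.42]), np.float64(0.069)) (array([ 541.67, -304.61]), np.float64(0.078))
28 tin (array([433.41, -68.28]), np.float64(1.239)) (array([443.21, -78.61]), np.float64(0.056)) lid (array([ 540.91, -304.16]), np.float64(0.033)) (array([ 540.84, -303.92]), np.float64(0.058))
36 tin (array([337.2 , -13.62]), np.float64(1.0)) (array([443.22, -77.94]), np.float64(0.061)) lid (array([ 540.5 , -303.96]), np.float64(0.019)) (array([ 540.87, -303.64]), np.float64(0.038))
```

```bash
python3 - <<'E'
import re
src=open("fit.py").read().replace("    cs=max","    m=cv2.morphologyEx(m,cv2.MORPH_CLOSE,np.ones((17,17),np.uint8))\n    cs=max")
open("fit.py","w").write(src)
from fit import *
t=np.load("pics/top0.npy");s=np.load("pics/scene0.npy")
for th in(14,18,22,26,30,36):
    print(th,"tin",fit(t,"top",(441,-76),27,0,50,th),fit(s,"scene",(441,-76),27,0,50,th),fit(s,"scene",(441,-76),27,0,38,th))
from scipy.ndimage import label
E
```

```text
14 tin (array([440.09, -74.22]), np.float64(0.119)) (array([443.05, -77.99]), np.float64(0.099)) (array([441.43, -78.41]), np.float64(0.231))Traceback (most recent call last):
  File "<stdin>", line 7, in <module>
  File "fit.py", line 14, in fit
    q=minimize(cost,x0,method="Nelder-Mead",options=dict(initial_simplex=np.array(x0)+[[0,0],[6,0],[0,6]],xatol=.05,fatol=1e-5))
    res = _minimize_neldermead(fun, x0, args, callback, bounds=bounds,
                               **options)
    fxcc = func(xcc)
    fx = function(np.copy(x), *(wrapper_args + args))
  File "fit.py", line 12, in cost
    k=np.zeros_like(m);h=cv2.convexHull(((pts(p)-lo+.5)*8-.5).astype(np.float32))
                                          ~~~^^^
  File "fit.py", line 5, in <lambda>
    pts=lambda p:proj(cam,np.vstack([np.c_[c+p,np.full(48,z)] for z in(z0,z1)]))
                 ~~~~^^^^^^^^^^^^^^^^^^^^^^^^^^^^^^^^^^^^^^^^^^^^^^^^^^^^^^^^^^^
  File "h.py", line 10, in proj
    c=calibration(n)
ValueError: time passes only in moves, steps and waits
```

```bash
sed -i '1i from functools import lru_cache' h.py && sed -i 's/^from scipy.spatial/calibration=lru_cache(calibration)\nfrom scipy.spatial/' h.py && python3 - <<'E'
from fit import *
t=np.load("pics/top0.npy");s=np.load("pics/scene0.npy")
for th in(14,18,22,30):
    print(th,"tin",fit(t,"top",(441,-76),27,0,50,th),fit(s,"scene",(441,-76),27,0,50,th))
H=np.zeros((600,800,3),np.uint8);a=np.linspace(0,2*np.pi,49)
for cam,im,x,y,w,h,ox,oy,p in(("top",t,262,203,28,25,0,0,(443,-78)),("top",t,262,203,28,25,0,300,(440,-75)),("scene",s,194,195,32,34,400,0,(443,-78)),("scene",s,194,195,32,34,400,300,(440,-75))):
    k=min(400//w,300//h);b=cv2.resize(im[y:y+h,x:x+w,::-1],None,fx=k,fy=k,interpolation=cv2.INTER_NEAREST)
    for r,z,c in((27,0,(255,0,0)),(27,50,(0,0,255)),(25,50,(0,255,0)),(25,1,(0,255,255))):
        q=proj(cam,np.c_[p[0]+r*np.cos(a),p[1]+r*np.sin(a),np.full(49,z)]);cv2.polylines(b,[np.round(((q-(x,y)+.5)*k-.5)*16).astype(np.int32)],False,c,1,shift=4)
    H[oy:oy+b.shape[0],ox:ox+b.shape[1]]=b
cv2.imwrite("pics/c4.png",H)
E
```

```text
14 tin (array([440.09, -74.22]), np.float64(0.119)) (array([443.05, -77.99]), np.float64(0.099))
18 tin (array([439.8 , -74.23]), np.float64(0.096)) (array([442.7 , -77.95]), np.float64(0.077))
22 tin (array([439.74, -74.99]), np.float64(0.114)) (array([442.75, -78.17]), np.float64(0.063))
30 tin (array([439.28, -75.44]), np.float64(0.17)) (array([443.06, -77.99]), np.float64(0.057))
```

View pics/c4.png

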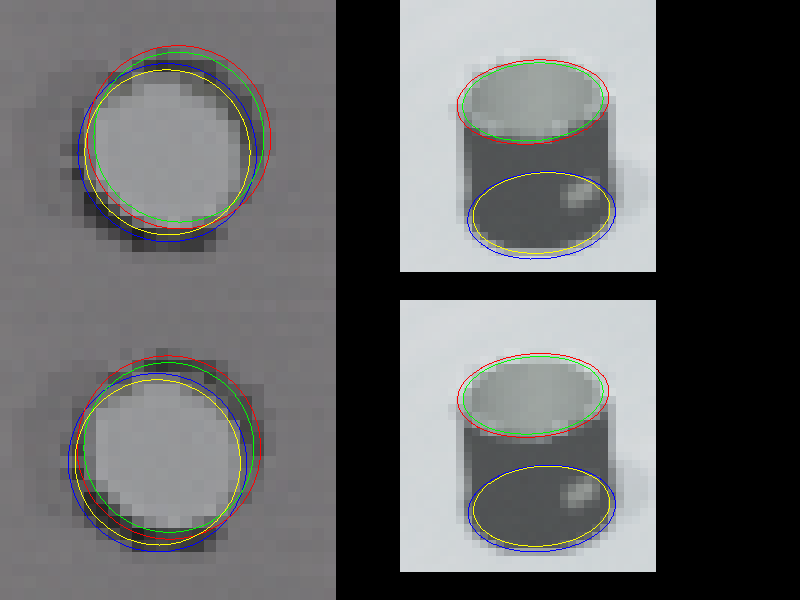

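Fitting both cameras puts the lid at about (540.8,-304.1). The tin is at about (440,-75): in the top view its silhouette fits at both base and rim, and so does its base in the scene view. Now I'll work out the first approach.

```bash
cat > mv.py <<'E'
import sys,numpy as np
from workcell import bot
from scipy.spatial.transform import Rotation as Rn
def mv(p,deg):
    o=bot.observe();R=Rn.from_rotvec(o["ee_rot"]).as_matrix();a=np.radians(deg)
    y=np.array([np.cos(a),np.sin(a),0]);z=np.array([0,0,-1.]);T=np.c_[np.cross(y,z),y,z]
    print("xyz",np.round(R.T@(np.array(p)-o["ee_pos"])/500,4).tolist(),"rot",np.round(Rn.from_matrix(R.T@T).as_rotvec()/(2*np.pi),4).tolist(),"| t",round(o["time"],2),"pos",np.round(o["ee_pos"],1),"yaw",np.round(np.degrees(np.arctan2(R[1,1],R[0,1])),2),"F",np.round(o["wrist_force"],1),"J",np.round(o["joint_positions"],2),"op",round(o["opening"],1))
a=list(map(float,sys.argv[1:]));mv(a[:3],a[3])
E
python3 mv.py 540.8 -304.1 260 -24
```

```text
xyz [-1.2112, -1.5195, 0.2899] rot [-0.0002, 0.0001, 0.2701] | t 0.1 pos [180.3 598.3 404.1] yaw 73.22 F [0.4 0.5 0.4] J [ 1.18  0.49  1.35  0.    1.3  -0.1 ] op 85.9
```

jog_arm:
  gripper: [1, 1, 1, 1, 1, 1, 1, 1, 1, 1, 1, 1, 1]
  xyz:
    - [-0.6, -0.76, 0]
    - [-0.6, -0.76, 0]
    - [-0.6, -0.76, 0]
    - [-0.6, -0.76, 0]
    - [-0.6, -0.76, 0]
    - [-0.6, -0.76, 0]
    - [-0.6, -0.76, 0]
    - [-0.6, -0.76, 0]
    - [-0.6, -0.76, 0]
    - [-0.6, -0.76, 0]
    - [-0.6, -0.76, 0]
    - [-0.6, -0.76, 0]
    - [-0.6, -0.76, 0]
  rot:
    - [0, 0, 0.135]
    - [0, 0, 0.135]
    - [0, 0, 0.135]
    - [0, 0, 0.135]
    - [0, 0, 0.135]
    - [0, 0, 0.135]
    - [0, 0, 0.135]
    - [0, 0, 0.135]
    - [0, 0, 0.135]
    - [0, 0, 0.135]
    - [0, 0, 0.135]
    - [0, 0, 0.135]
    - [0, 0, 0.135]

```text
time: 1.18
ee_pos: [359.2, 144.6, 404.7]
ee_rot: [1.701, 2.64, -0.001]
wrist_force: [-0.2, -0.5, 0.3]
opening: 85.7
```

```bash
python3 mv.py 540.8 -304.1 230 -24
```

```text
xyz [-0.9669, -0.0402, 0.3504] rot [0.0001, 0.0001, 0.1345] | t 1.18 pos [359.2 144.6 404.7] yaw 24.41 F [-0.2 -0.5  0.3] J [ 0.23  0.16  1.88 -0.    1.1  -0.2 ] op 85.7
```

jog_arm:
  gripper: [1, 1, 1, 1, 1, 1, 1, 1, 1, 1, 1, 1, 1, 1, 1, 1]
  xyz:
    - [-0.967, -0.04, 0.35]
    - [-0.967, -0.04, 0.35]
    - [-0.967, -0.04, 0.35]
    - [-0.967, -0.04, 0.35]
    - [-0.967, -0.04, 0.35]
    - [-0.967, -0.04, 0.35]
    - [-0.967, -0.04, 0.35]
    - [-0.967, -0.04, 0.35]
    - [-0.967, -0.04, 0.35]
    - [-0.967, -0.04, 0.35]
    - [-0.967, -0.04, 0.35]
    - [-0.967, -0.04, 0.35]
    - [-0.967, -0.04, 0.35]
    - [-0.967, -0.04, 0.35]
    - [-0.967, -0.04, 0.35]
    - [-0.967, -0.04, 0.35]
  rot:
    - [0, 0, 0.1345]
    - [0, 0, 0.1345]
    - [0, 0, 0.1345]
    - [0, 0, 0.1345]
    - [0, 0, 0.1345]
    - [0, 0, 0.1345]
    - [0, 0, 0.1345]
    - [0, 0, 0.1345]
    - [0, 0, 0.1345]
    - [0, 0, 0.1345]
    - [0, 0, 0.1345]
    - [0, 0, 0.1345]
    - [0, 0, 0.1345]
    - [0, 0, 0.1345]
    - [0, 0, 0.1345]
    - [0, 0, 0.1345]

```text
time: 2.52
ee_pos: [541.0, -298.9, 229.6]
ee_rot: [-2.631, -1.716, 0.0]
wrist_force: [-0.8, 0.6, -0.1]
opening: 85.4
```

```bash
python3 mv.py 540.8 -304.1 172 -24
```

```text
xyz [-0.0098, 0.0039, 0.1151] rot [-0.0002, -0.0001, 0.0006] | t 2.52 pos [ 541.  -298.9  229.6] yaw -23.78 F [-0.8  0.6 -0.1] J [-0.6   0.69  1.53  0.    0.93 -0.19] op 85.4
```

jog_arm:
  gripper: [1, 1, 1]
  xyz:
    - [0, 0, 0]
    - [0, 0, 0]
    - [0, 0, 0]
  rot:
    - [0, 0, 0]
    - [0, 0, 0]
    - [0, 0, 0]

```text
time: 2.77
ee_pos: [541.2, -299.1, 230.2]
ee_rot: [2.631, 1.717, 0.0]
wrist_force: [-0.3, -0.5, -0.5]
opening: 85.4
```

```bash
python3 mv.py 540.8 -304.1 172 -24
```

```text
xyz [-0.0094, 0.0032, 0.1163] rot [0.0, 0.0, 0.0007] | t 2.77 pos [ 541.2 -299.1  230.2] yaw -23.75 F [-0.3 -0.5 -0.5] J [-0.6   0.69  1.53 -0.    0.93 -0.19] op 85.4
```

jog_arm:
  gripper: [1, 1, 1, 1, 1]
  xyz:
    - [-0.0094, 0.0032, 0.04]
    - [-0.0094, 0.0032, 0.08]
    - [-0.0094, 0.0032, 0.1163]
    - [-0.0094, 0.0032, 0.1163]
    - [-0.0094, 0.0032, 0.1163]
  rot:
    - [0, 0, 0]
    - [0, 0, 0]
    - [0, 0, 0]
    - [0, 0, 0]
    - [0, 0, 0]

```text
time: 3.18
ee_pos: [540.6, -304.4, 171.4]
ee_rot: [-2.63, -1.715, 0.001]
wrist_force: [-0.0, 0.1, -0.8]
opening: 85.7
```

```bash
python3 - <<'E'
from h import *
o=bot.observe();print(np.round(o["ee_pos"],1),o["wrist_force"])
s=read_camera("scene");np.save("pics/s1.npy",s);crop(s,140,180,80,110,5,"pics/s1.png")
E
```

```text
[ 540.6 -304.4  171.4] [-0.01472462  0.07837413 -0.81315718]
```

View pics/s1.png

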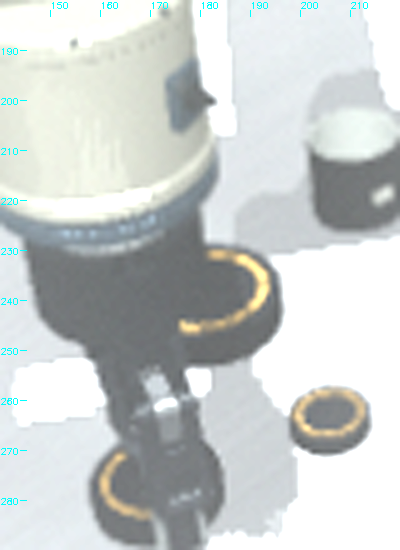

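The scene view (6th picture) shows the fingers straddling the lid at about raw (172,278), with the other lids clear. I'll close on it.

jog_arm:
  gripper: [0.6, 0.6, 0.6, 0.6, 0.6, 0.6, 0.6, 0.6]
  xyz:
    - [0, 0, 0]
    - [0, 0, 0]
    - [0, 0, 0]
    - [0, 0, 0]
    - [0, 0, 0]
    - [0, 0, 0]
    - [0, 0, 0]
    - [0, 0, 0]
  rot:
    - [0, 0, 0]
    - [0, 0, 0]
    - [0, 0, 0]
    - [0, 0, 0]
    - [0, 0, 0]
    - [0, 0, 0]
    - [0, 0, 0]
    - [0, 0, 0]
  force: 40

```text
time: 3.9
ee_pos: [541.1, -304.9, 173.2]
ee_rot: [2.63, 1.715, 0.001]
wrist_force: [-2.7, 2.2, 14.2]
opening: 60.9
```

```bash
python3 mv.py 540.8 -304.1 250 -24; python3 mv.py 440 -75 250 -24
```

```text
xyz [0.0012, -0.001, -0.1535] rot [0.0003, 0.0001, 0.0006] | t 3.9 pos [ 541.1 -304.9  173.2] yaw -23.79 F [-2.7  2.2 14.2] J [-0.61  0.77  1.55  0.    0.82 -0.19] op 60.9
xyz [0.3392, -0.3703, -0.1544] rot [0.0003, 0.0001, 0.0006] | t 3.9 pos [ 541.1 -304.9  173.2] yaw -23.79 F [-2.7  2.2 14.2] J [-0.61  0.77  1.55  0.    0.82 -0.19] op 60.9
```

jog_arm:
  gripper: [0.6, 0.6, 0.6, 0.6, 0.6, 0.6, 0.6, 0.6, 0.6, 0.6, 0.6, 0.6, 0.6, 0.6]
  xyz:
    - [0, 0, -0.06]
    - [0, 0, -0.12]
    - [0, 0, -0.155]
    - [0.08, -0.09, -0.155]
    - [0.14, -0.15, -0.155]
    - [0.19, -0.21, -0.155]
    - [0.24, -0.265, -0.155]
    - [0.29, -0.32, -0.155]
    - [0.339, -0.37, -0.155]
    - [0.339, -0.37, -0.155]
    - [0.339, -0.37, -0.155]
    - [0.339, -0.37, -0.155]
    - [0.339, -0.37, -0.155]
    - [0.339, -0.37, -0.155]
  rot:
    - [0, 0, 0]
    - [0, 0, 0]
    - [0, 0, 0]
    - [0, 0, 0]
    - [0, 0, 0]
    - [0, 0, 0]
    - [0, 0, 0]
    - [0, 0, 0]
    - [0, 0, 0]
    - [0, 0, 0]
    - [0, 0, 0]
    - [0, 0, 0]
    - [0, 0, 0]
    - [0, 0, 0]

```text
time: 5.07
ee_pos: [440.5, -76.0, 249.2]
ee_rot: [2.632, 1.714, 0.001]
wrist_force: [0.3, -0.4, -1.0]
opening: 60.6
```

```bash
python3 mv.py 440 -75 228 -24; python3 - <<'E'
from h import *
s=read_camera("scene");np.save("pics/s2.npy",s)
o=bot.observe();p=o["ee_pos"];a=np.linspace(0,2*np.pi,49);print(p)
x,y,w,h,k=185,165,50,70,8
b=cv2.convertScaleAbs(cv2.resize(s[y:y+h,x:x+w,::-1],None,fx=k,fy=k,interpolation=cv2.INTER_CUBIC),alpha=1.3)
raw=b.copy()
zl=p[2]-173.2
for c,r,z,col in((p,31,zl,(0,255,255)),(p,31,zl+15,(0,255,255)),((440,-75),27,0,(255,0,0)),((440,-75),27,50,(0,0,255))):
    q=proj("scene",np.c_[c[0]+r*np.cos(a),c[1]+r*np.sin(a),np.full(49,z)]);cv2.polylines(b,[np.round(((q-(x,y)+.5)*k-.5)*16).astype(np.int32)],False,col,1,shift=4)
cv2.imwrite("pics/s2.png",np.hstack([raw,b]))
E
```

```text
xyz [0.0014, -0.0018, 0.0424] rot [0.0002, -0.0, 0.0004] | t 5.07 pos [440.5 -76.  249.2] yaw -23.86 F [ 0.3 -0.4 -1. ] J [-0.3   0.5   1.94 -0.    0.7   0.11] op 60.6
[440.37912838 -75.96556687 249.08595351]
```

View pics/s2.png

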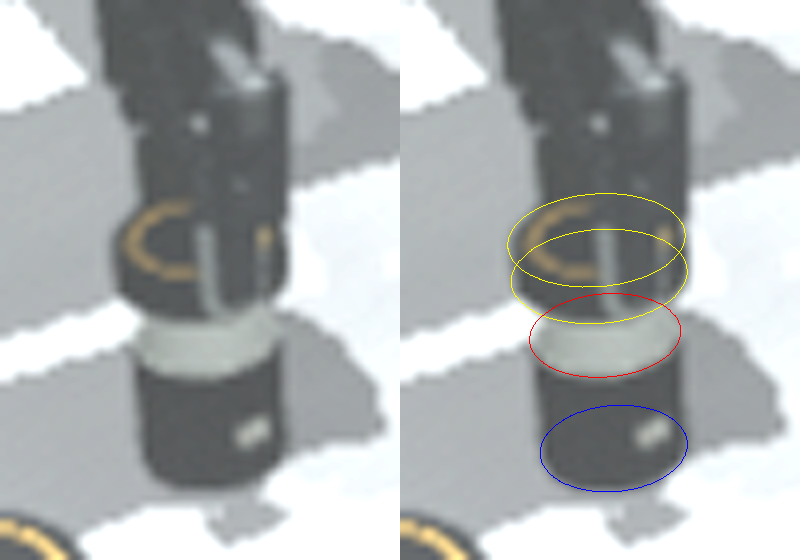

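The lid and tin outlines match their overlays to about 1 mm, with the lid's lower edge at y≈320 and the tin's bottom at y≈490 in the crop. I'll lower it stepwise and watch the force.

jog_arm:
  gripper: [0.6, 0.6, 0.6, 0.6, 0.6, 0.6]
  xyz:
    - [0.0014, -0.0018, 0.03]
    - [0.0014, -0.0018, 0.045]
    - [0.0014, -0.0018, 0.052]
    - [0.0014, -0.0018, 0.058]
    - [0.0014, -0.0018, 0.058]
    - [0.0014, -0.0018, 0.058]
  rot:
    - [0, 0, 0]
    - [0, 0, 0]
    - [0, 0, 0]
    - [0, 0, 0]
    - [0, 0, 0]
    - [0, 0, 0]

```text
time: 5.62
ee_pos: [439.5, -74.3, 220.0]
ee_rot: [-2.632, -1.715, 0.0]
wrist_force: [0.3, 0.5, -1.4]
opening: 60.5
```

jog_arm:
  gripper: [0.6, 0.6, 0.6, 0.6]
  xyz:
    - [0, 0, 0.005]
    - [0, 0, 0.01]
    - [0, 0, 0.013]
    - [0, 0, 0.013]
  rot:
    - [0, 0, 0]
    - [0, 0, 0]
    - [0, 0, 0]
    - [0, 0, 0]

```text
time: 5.95
ee_pos: [439.8, -74.4, 213.6]
ee_rot: [2.63, 1.715, 0.001]
wrist_force: [1.0, -5.6, 4.6]
opening: 60.9
```

jog_arm:
  gripper: [0.6, 0.6, 0.6, 0.6]
  xyz:
    - [-0.002, 0.001, 0]
    - [-0.002, 0.001, 0.003]
    - [-0.002, 0.001, 0.005]
    - [-0.002, 0.001, 0.005]
  rot:
    - [0, 0, 0]
    - [0, 0, 0]
    - [0, 0, 0]
    - [0, 0, 0]

```text
time: 6.28
ee_pos: [439.4, -75.2, 211.4]
ee_rot: [2.631, 1.715, 0.001]
wrist_force: [-1.3, -1.6, 15.3]
opening: 60.5
```

jog_arm:
  gripper: [1, 1, 1, 1, 1, 1]
  xyz:
    - [0, 0, 0]
    - [0, 0, 0]
    - [0, 0, 0]
    - [0, 0, 0]
    - [0, 0, 0]
    - [0, 0, 0]
  rot:
    - [0, 0, 0]
    - [0, 0, 0]
    - [0, 0, 0]
    - [0, 0, 0]
    - [0, 0, 0]
    - [0, 0, 0]

```text
time: 6.78
ee_pos: [439.4, -75.2, 211.0]
ee_rot: [-2.632, -1.716, 0.0]
wrist_force: [-0.3, -0.5, -0.3]
opening: 85.6
```

```bash
python3 mv.py 440 -75 330 -24;python3 mv.py 494 110 330 -98.8;
```

```text
xyz [0.0008, 0.0009, -0.2381] rot [-0.0, 0.0, 0.0006] | t 6.78 pos [439.4 -75.2 211. ] yaw -23.8 F [-0.3 -0.5 -0.3] J [-0.3   0.57  1.97 -0.    0.59  0.11] op 85.6
xyz [0.3829, -0.0495, -0.2381] rot [-0.0, 0.0, 0.2083] | t 6.78 pos [439.4 -75.2 211. ] yaw -23.8 F [-0.3 -0.5 -0.3] J [-0.3   0.57  1.97 -0.    0.59  0.11] op 85.6
```

jog_arm:
  gripper: [1, 1, 1, 0.47, 0.47, 0.47, 0.47, 0.47, 0.47, 0.47, 0.47, 0.47, 0.47, 0.47, 0.47, 0.47, 0.47, 0.47, 0.47, 0.47]
  xyz:
    - [0, 0, -0.06]
    - [0, 0, -0.12]
    - [0, 0, -0.18]
    - [0.05, 0, -0.238]
    - [0.11, -0.015, -0.238]
    - [0.17, -0.02, -0.238]
    - [0.24, -0.03, -0.238]
    - [0.31, -0.04, -0.238]
    - [0.383, -0.0495, -0.238]
    - [0.383, -0.0495, -0.238]
    - [0.383, -0.0495, -0.238]
    - [0.383, -0.0495, -0.238]
    - [0.383, -0.0495, -0.238]
    - [0.383, -0.0495, -0.238]
    - [0.383, -0.0495, -0.238]
    - [0.383, -0.0495, -0.238]
    - [0.383, -0.0495, -0.238]
    - [0.383, -0.0495, -0.238]
    - [0.383, -0.0495, -0.238]
    - [0.383, -0.0495, -0.238]
  rot:
    - [0, 0, 0]
    - [0, 0, 0]
    - [0, 0, 0]
    - [0, 0, -0.019]
    - [0, 0, -0.038]
    - [0, 0, -0.057]
    - [0, 0, -0.076]
    - [0, 0, -0.095]
    - [0, 0, -0.114]
    - [0, 0, -0.133]
    - [0, 0, -0.152]
    - [0, 0, -0.171]
    - [0, 0, -0.19]
    - [0, 0, -0.209]
    - [0, 0, -0.228]
    - [0, 0, -0.247]
    - [0, 0, -0.266]
    - [0, 0, -0.285]
    - [0, 0, -0.2917]
    - [0, 0, -0.2917]

```text
time: 8.45
ee_pos: [493.9, 110.0, 329.9]
ee_rot: [-0.237, -3.132, 0.0]
wrist_force: [0.2, 0.2, 0.2]
opening: 40.3
```

```bash
python3 mv.py 494 110 330 81.2; python3 - <<'E'
from fit import *
s=read_camera("scene");np.save("pics/s3.npy",s);t=read_camera("top");np.save("pics/t3.npy",t)
a=np.linspace(0,2*np.pi,49);c=(439.8,-75.2)
x,y,w,h,k=185,185,50,50,8
b=cv2.convertScaleAbs(cv2.resize(s[y:y+h,x:x+w,::-1],None,fx=k,fy=k,interpolation=cv2.INTER_CUBIC),alpha=1.2);raw=b.copy()
for r,z,col in((31,38,(0,255,255)),(31,53,(0,255,255)),(27,0,(255,0,0))):
    q=proj("scene",np.c_[c[0]+r*np.cos(a),c[1]+r*np.sin(a),np.full(49,z)]);cv2.polylines(b,[np.round(((q-(x,y)+.5)*k-.5)*16).astype(np.int32)],False,col,1,shift=4)
cv2.imwrite("pics/s3.png",np.hstack([raw,b]))
E
```

```text
xyz [-0.0002, 0.0, -0.0002] rot [-0.0, -0.0001, 0.0004] | t 8.45 pos [493.9 110.  329.9] yaw 81.35 F [0.2 0.2 0.2] J [ 0.1   0.42  1.73  0.    0.99 -1.32] op 40.3
```

View pics/s3.png

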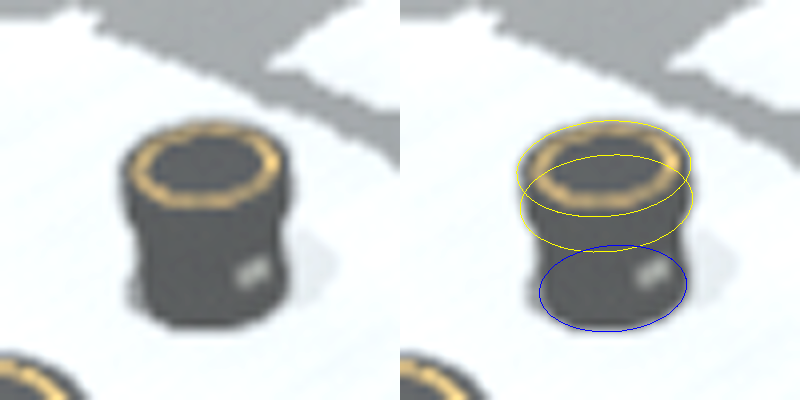

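The overlay matches: the lid's brass ring is level and at seated height, and it is centred on the tin. Before going for the tab, I'll check the height of the latch rod between tab and housing.

```bash
python3 - <<'E'
from h import *
q=(505.1,185.3,-.153)
def W(X): c,s=np.cos(q[2]),np.sin(q[2]); return (q[0]+c*X[0]-s*X[1],q[1]+s*X[0]+c*X[1],X[2])
s=np.load("pics/s3.npy");t0=np.load("pics/top0.npy");s0=np.load("pics/scene0.npy")
def draw(im,cam,x,y,w,h,k):
    b=cv2.convertScaleAbs(cv2.resize(im[y:y+h,x:x+w,::-1],None,fx=k,fy=k,interpolation=cv2.INTER_CUBIC),alpha=1.2)
    def L(P,col):
        u=proj(cam,[W(p) for p in P]);cv2.polylines(b,[np.round(((u-(x,y)+.5)*k-.5)*16).astype(np.int32)],False,col,1,shift=4)
    for y_ in(-82,-70): L([(-14,y_,120),(14,y_,120),(14,y_,56),(-14,y_,56),(-14,y_,120)],(255,255,0))
    for z_,col in((68,(255,0,0)),(78,(0,255,0)),(88,(0,0,255))): L([(0,-70,z_),(0,-31,z_)],col)
    L([(-31,-31,120),(31,-31,120),(31,31,120),(-31,31,120),(-31,-31,120)],(0,255,255))
    return b
A=draw(s0,"scene",255,150,40,50,10);B=draw(t0,"top",185,180,40,30,10)
H=np.zeros((500,800,3),np.uint8);H[:500,:400]=A;H[:300,400:]=B;cv2.imwrite("pics/c5.png",H)
E
```

```text
(no output)
```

View pics/c5.png

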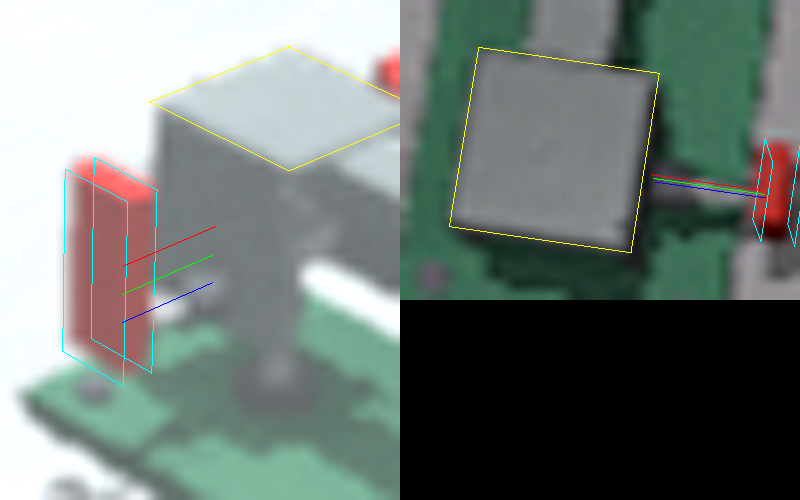

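The rod runs at about z≈68 mm (blue line), so fingertips at about 80 mm clear it. The tab sits about 1 mm nearer the housing than predicted, so I'm aiming the TCP at (493.5,111,254).

jog_arm:
  gripper: [0.47, 0.47, 0.47, 0.47, 0.47, 0.47, 0.47]
  xyz:
    - [0.0, 0.002, 0.03]
    - [0.0, 0.002, 0.06]
    - [0.0, 0.002, 0.09]
    - [0.0, 0.002, 0.12]
    - [0.0, 0.002, 0.152]
    - [0.0, 0.002, 0.152]
    - [0.0, 0.002, 0.152]
  rot:
    - [0, 0, 0]
    - [0, 0, 0]
    - [0, 0, 0]
    - [0, 0, 0]
    - [0, 0, 0]
    - [0, 0, 0]
    - [0, 0, 0]

```text
time: 9.13
ee_pos: [494.0, 111.0, 253.7]
ee_rot: [-0.243, -3.131, 0.0]
wrist_force: [0.0, -1.0, 1.0]
opening: 40.1
```

```bash
python3 - <<'E'
from h import *
o=bot.observe();print(o["time"],np.round(o["ee_pos"],1),o["wrist_force"],o["opening"])
s=read_camera("scene");np.save("pics/s4.npy",s);crop(s,240,120,90,80,8,"pics/s4.png")
E
```

```text
9.1333 [494.  111.  253.7] [ 0.03673757 -1.00264968  0.97889895] 40.065627675897915
```

View pics/s4.png

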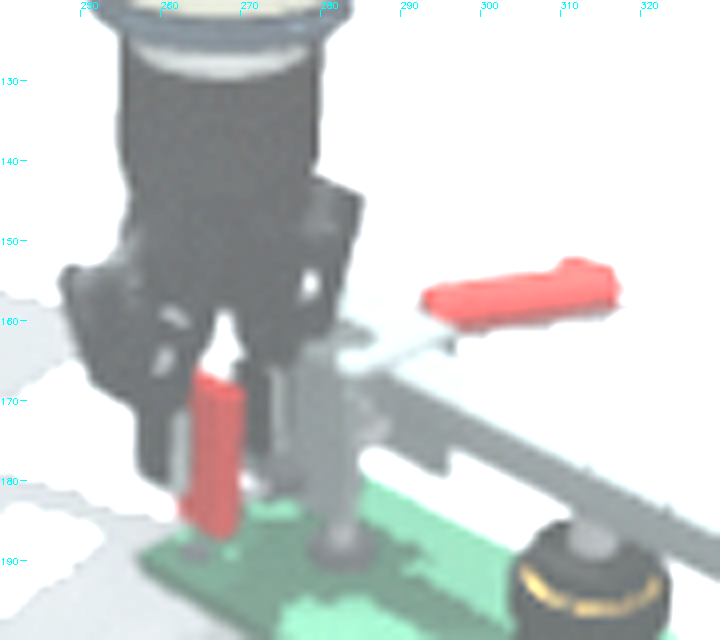

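The tab, raw (266,177), stands between the fingers and the inner finger clears both housing and rod. I'll close on it.

jog_arm:
  gripper: [0, 0, 0, 0, 0, 0, 0, 0, 0]
  xyz:
    - [0, 0, 0]
    - [0, 0, 0]
    - [0, 0, 0]
    - [0, 0, 0]
    - [0, 0, 0]
    - [0, 0, 0]
    - [0, 0, 0]
    - [0, 0, 0]
    - [0, 0, 0]
  rot:
    - [0, 0, 0]
    - [0, 0, 0]
    - [0, 0, 0]
    - [0, 0, 0]
    - [0, 0, 0]
    - [0, 0, 0]
    - [0, 0, 0]
    - [0, 0, 0]
    - [0, 0, 0]
  force: 70

```text
time: 9.93
ee_pos: [494.4, 111.1, 254.9]
ee_rot: [0.241, 3.131, 0.001]
wrist_force: [-1.1, 0.7, 8.1]
opening: 11.3
```

jog_arm:
  gripper: [0, 0, 0, 0, 0, 0]
  xyz:
    - [0, -0.008, 0]
    - [0, -0.016, 0]
    - [0, -0.024, 0]
    - [0, -0.031, 0]
    - [0, -0.031, 0]
    - [0, -0.031, 0]
  rot:
    - [0, 0, 0]
    - [0, 0, 0]
    - [0, 0, 0]
    - [0, 0, 0]
    - [0, 0, 0]
    - [0, 0, 0]

```text
time: 10.43
ee_pos: [492.1, 95.9, 255.0]
ee_rot: [0.242, 3.131, 0.002]
wrist_force: [-1.0, 6.5, 8.0]
opening: 10.8
```

```bash
python3 mv.py 494 111 254 81.2
```

```text
xyz [0.0008, 0.0304, 0.0019] rot [0.0002, 0.0002, -0.0001] | t 10.43 pos [492.1  95.9 255. ] yaw 81.18 F [-1.   6.5  8. ] J [ 0.07  0.54  1.81  0.    0.8  -1.34] op 10.8
```

jog_arm:
  gripper: [0, 0, 0, 0, 0]
  xyz:
    - [-0.0002, 0, -0.01]
    - [-0.0005, 0, -0.02]
    - [-0.0009, 0, -0.03]
    - [-0.0009, 0, -0.03]
    - [-0.0009, 0, -0.03]
  rot:
    - [0, 0, 0]
    - [0, 0, 0]
    - [0, 0, 0]
    - [0, 0, 0]
    - [0, 0, 0]

```text
time: 10.85
ee_pos: [492.4, 96.0, 269.5]
ee_rot: [0.241, 3.131, 0.001]
wrist_force: [3.4, 6.3, -8.1]
opening: 10.8
```

jog_arm:
  gripper: [0, 0, 0, 0, 0, 0, 0, 0, 0, 0, 0, 0, 0]
  xyz:
    - [-0.0012, 0, -0.015]
    - [-0.0025, 0, -0.03]
    - [-0.0047, 0, -0.045]
    - [-0.0069, 0, -0.06]
    - [-0.0099, 0, -0.0745]
    - [-0.0129, 0, -0.089]
    - [-0.0169, 0, -0.1035]
    - [-0.0209, 0, -0.118]
    - [-0.026, 0, -0.133]
    - [-0.0314, 0, -0.149]
    - [-0.0314, 0, -0.149]
    - [-0.0314, 0, -0.149]
    - [-0.0314, 0, -0.149]
  rot:
    - [0, 0, 0]
    - [0, 0, 0]
    - [0, 0, 0]
    - [0, 0, 0]
    - [0, 0, 0]
    - [0, 0, 0]
    - [0, 0, 0]
    - [0, 0, 0]
    - [0, 0, 0]
    - [0, 0, 0]
    - [0, 0, 0]
    - [0, 0, 0]
    - [0, 0, 0]

```text
time: 11.93
ee_pos: [507.7, 93.6, 343.8]
ee_rot: [0.241, 3.132, 0.002]
wrist_force: [3.6, 7.0, -8.1]
opening: 11.5
```

```bash
python3 mv.py 494 111 254 81.2; python3 - <<'E'
from h import *
s=read_camera("scene");np.save("pics/s5.npy",s);crop(s,195,120,145,115,5,"pics/s5.png")
E
```

```text
xyz [0.0325, 0.0299, 0.1796] rot [0.0002, 0.0, -0.0] | t 11.93 pos [507.7  93.6 343.8] yaw 81.19 F [ 3.6  7.  -8.1] J [ 0.07  0.42  1.69  0.    1.04 -1.35] op 11.5
```

View pics/s5.png

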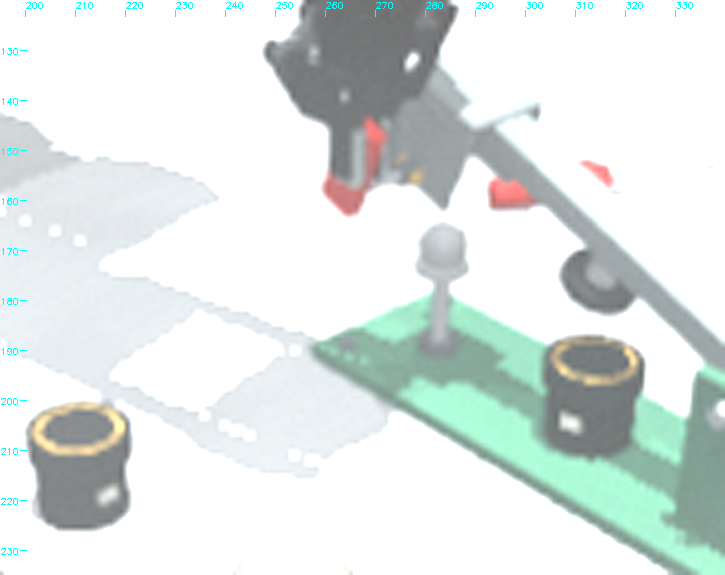

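The picture shows the socket well above the ball, raw (282,168). The pressed tin is still on the plate at (312,200), and the lidded tin is level at (210,215). I'll hold a second to see that nothing slips, then compare the bystanders and hand in.

jog_arm:
  gripper: [0, 0, 0, 0, 0, 0, 0, 0, 0, 0, 0, 0]
  xyz:
    - [0, 0, 0]
    - [0, 0, 0]
    - [0, 0, 0]
    - [0, 0, 0]
    - [0, 0, 0]
    - [0, 0, 0]
    - [0, 0, 0]
    - [0, 0, 0]
    - [0, 0, 0]
    - [0, 0, 0]
    - [0, 0, 0]
    - [0, 0, 0]
  rot:
    - [0, 0, 0]
    - [0, 0, 0]
    - [0, 0, 0]
    - [0, 0, 0]
    - [0, 0, 0]
    - [0, 0, 0]
    - [0, 0, 0]
    - [0, 0, 0]
    - [0, 0, 0]
    - [0, 0, 0]
    - [0, 0, 0]
    - [0, 0, 0]

```text
time: 12.98
ee_pos: [507.7, 93.6, 343.7]
ee_rot: [0.241, 3.132, 0.002]
wrist_force: [3.5, 6.0, -8.4]
opening: 11.0
```

```bash
python3 - <<'E'
from h import *
s0=np.load("pics/scene0.npy").astype(int);a=np.load("pics/s5.npy").astype(int);s=read_camera("scene").astype(int)
print("tab region change over hold",np.abs(s-a)[140:165,250:290].mean())
for n,(x,y,w,h) in dict(pressed=(300,192,28,20),pot=(236,225,34,40),tape=(124,325,54,48),full_b=(212,288,34,40),full_a=(78,240,34,34),driver=(312,148,28,10),biglid=(164,226,36,28)).items():
    print(n,round(np.abs(s-s0)[y:y+h,x:x+w].mean(),1))
o=bot.observe();print(np.round(o["ee_pos"],1),np.round(o["wrist_force"],1),o["opening"],o["time"])
E
```

```text
tab region change over hold 1.0123333333333333
pressed 1.6
pot 0.8
tape 0.7
full_b 0.8
full_a 0.7
driver 3.6
biglid 0.8
[507.7  93.6 343.7] [ 3.8  6.8 -8.2] 11.21136981475358 13.0333
```

```bash
python3 -c "
from workcell import bot
print(bot.finish_job())"
```

```text
the job is handed in; nothing more can be done
None
```

The 62 mm lid is on the open tin and released. The press arm's socket is held about 9 cm above the ball by the pulled-out latch tab. I handed the job in at 13 s of the 54 s allowed.

- **Lid:** It touched the tin's wall lightly on the way down (about 6 N sideways), so I shifted it about 1 mm. It then bottomed out at the expected height with about 15 N. The picture after release shows it level and at seated height. Before placing, the two cameras disagreed on the tin's position by about 4 to 5 mm because its bright metal inside blurred the outline. I resolved that with overlays.
- **Press:** I pulled the latch about 15.5 mm; the sideways force of about 6.5 N fits the spring there. The lift followed the hinge arc, with the gripper rising about 89 mm. Over a further 1 s hold there was no slip: position and forces held steady, with the jaws at about 11 mm on the tab.
- **Other things:** The pressed tin, pot, tape, both full tins and the large lid look the same in the before and after scene pictures. The screwdriver's patch changed slightly more. I took that as the raised arm's shadow or overlap and did not check it separately.

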